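# Unclip a lens tube and set it in the V-blocks for inspection

## Task

Pull the lens tube straight out through the open front of its two spring clips, then lay it gently in the pair of V-blocks and slide it along until its end touches the red stop, ready for measuring. Leave it lying there on its own, and do not disturb the loupe, the jar or the wooden case.

Things in the scene. Friction and masses are not known exactly. Their poses are not given: they have to be found in the camera images.
- tube_center (a point): Centre of the loose lens tube: a plain cylinder 150 mm long, 32 mm in diameter, about 0.3 to 0.4 kg, silver with dark ends and an orange band 40 mm wide round its middle. Its own y axis is the cylinder's axis; both ends are alike, either may meet the stop. At the start it lies level in the clips, its centre up to 6 mm from their middle along its axis.
- clip_middle (a point): Point midway between the two C-shaped spring clips, on the axis of a clipped tube, 62 mm above the bench. y runs along the tube, z up, -x points straight out of the open front. Pulling the tube along -x is resisted with about 10 to 18 N in all for the first 12 mm, then the jaws snap open and push it outwards; from 30 mm on it is free. It cannot be lifted straight up out of them.
- clip_stand: The stand that carries the clips, fixed to the bench; origin on the bench below clip_middle, same axes. Clips: 22 mm wide, centred at y = -58 and +58 mm (94 mm of tube is free between), reaching 27 mm above and below the tube's axis and 23 mm to -x. Posts behind them at x = 17 to 33 mm, 86 mm high; open between. Blue base 12 mm thick, 160 mm along y, x -25 to +65 mm.
- seat (a point): Where the tube's centre is when fully home: lying on both flanks of both V-blocks with its end on the stop; 52 mm above the bench. y runs along the grooves towards the red stop, z up.
- v_fixture: Inspection fixture, fixed to the bench: dark stage plate 110 mm by 210 mm (y), 12 mm thick, origin under its middle, axes as the seat (seat at y = +8 mm). Two aluminium V-blocks with 90 degree grooves, each 26 mm along y, 64 mm wide, tops 50 mm above the bench, centred at y = -52 and +52 mm: the 78 mm gap between them is free for fingers, down to the plate.
- stop_face (a point): Centre of the stop's face that the tube's end must touch, 52 mm above the bench, 75 mm from the seat along y. The stop is a red upright plate on the stage, 50 mm wide, 12 mm thick, its top 70 mm above the bench. Axes as for the seat.
- loupe: Bystander: black round loupe standing on the bench, 42 mm in diameter, 45 mm tall, origin at the centre of its underside.
- jar: Bystander: small jar with a blue cap, 48 mm in diameter, 60 mm tall, origin at the centre of its underside.
- gauge_case: Bystander: wooden case of gauge blocks, 70 mm by 130 mm (y), 34 mm tall, origin at the centre of its underside.
There are look-alikes about, which are no part of the job. What is shaped like the part that bears tube_center but turquoise is not meant.

How it is judged:
By the outcome, as a careful person would: the job done as asked, in the order asked, and still so for the second after the job is handed in, with the robot touching nothing.
It also fails if it takes over 53 s, if anything falls off the work surface, if the arm or the gripper's body presses on something with over 40 N, if the wrist force passes 120 N, or if a joint passes its speed limit or range.

## Robot

A 6-joint arm with a two-finger parallel gripper is mounted at the origin on the work surface. World frame = base frame: x ahead of the robot, y to its left, z up, the work surface at z = 0. Lengths are in m, angles in rad, forces in N, time in s.
With the tool pointing down it reaches from about 0.325 to 0.9 m from the base axis. Payload 6.1 kg.
Tool frame: the origin (TCP) lies at the centre of the arm's flange, where the gripper is bolted on; the fingertips stand 182 mm ahead of it and the grasp point (between the pads) lies 164 mm ahead of it (arm.tips_ahead is the distance from the TCP to the fingertips, in m); z points along the fingers, y is the line along which they close (so a half turn about z gives the same grasp; the last joint's range is limited). The gripper opens to 87 mm and grips with 3 to 60 N. Pads are 19 mm wide; open, the fingers measure 117 mm over their backs; the gripper's body (75 mm by 190 mm) begins 51 mm behind the grasp point.
Start: joints at [1.175, 0.22, 1.526, -0, 1.395, -0.126], TCP at [0.167, 0.602, 0.405] pointing down, gripper open.
Joint ranges: [-2.98, 2.98], [-0.91, 2.08], [0.09, 2.57], [-1.24, 4.39], [0.2, 2.65], [-2.68, 2.68]. Speed limits (rad/s): [2.57, 2.57, 3.01, 3.14, 3.14, 3.14].

## Interface

Orientations are given as a unit quaternion [x, y, z, w].
In Python, from workcell import arm gives the robot as it stands.
- The arm moves only by the tool play_rows, never from a script. Its argument "commands" is a list that holds one entry, the list of rows, each a list of 4 numbers: the shift along the tool's x, y, z in m, then the turn about the tool's z in rad. In form: [[[dx, dy, dz, turn], ...]]. A call has 1 to 8 rows; each row shifts and turns the commanded pose from where the row before left it, along the tool's axes as they then stand; what a row does not reach is not made up. A row lasts 1/10 s, in which the tool goes at most 50 mm and 8.59 degrees, less where a joint would pass 70% of its speed; a pose out of reach is approached as far as the arm can. A call is refused whole if a number of a shift passes 0.05 or a number of a turn 0.15, either way. A call with a gripper value outside its range is refused whole. "hand" is the finger opening in m, from 0 to 0.087, set as the call begins (left out, the last holds). The fingers move at their own pace and stop on an object; "force" is the grip in N (left out, the last holds). Time passes only in rows, so rows that do not move let the fingers close. It gives the time, the measured TCP pose, the force, the opening and the grip force at its end, in the units of the state.
- arm.read_state(): the state, without advancing time (a new reading comes with each control period).
- arm.capture(name): name is "scene" or "top" or "wrist"; returns a dict with "pixels" (420x560x3 uint8, red, green, blue), "fov_y" (degrees; the focal length in pixels is half the picture's height over the tangent of half this angle, whatever the lens; pixels are square), "cx", "cy" (the principal point, pixels), "extrinsics" (4x4, takes a point from camera to world coordinates). Camera axes: x right, y up, looking along -z (the intrinsics and any distortion apply to the point x, -y, -z); pixel columns grow to the right and rows downward; lengths in m; the calibration is good to about 2 mm. A picture is of the moment at which its call begins. There is no depth.
- arm.sign_off(): hands the job in; it is judged then, once.
The state is a dict: "t": time; "joints": joint angles; "joint_velocities": joint speeds; "tau": joint torques, N m; "tool_pos": TCP position; "eef_rot": TCP orientation; "contact_force": force on the tool from outside, world axes, zero at the start; "wrist_torque": the same for the moment, N m; "opening": opening from 0.0 (shut) to 1.0 (fully open); "gripper_force": force on a finger pad.
Only numpy, scipy, OpenCV 4.12 (cv2) and the standard library are available. Lean on these libraries where they do the work, as an engineer would, in place of code of your own. Each camera call takes 0.05 s, during which the arm holds its last target. There are 200 camera calls.

## Working session

There is one attempt and no reset: what is moved stays moved. The work goes in short steps, Python scripts to look and compute and a tool call to move; the robot and the scene stay as the last step left them, time stands still between calls to the robot, and variables do not carry over. Pictures are saved under pics/ and viewed, at most 10 in all, crops included, and the job is handed in when it is done.

Besides the shell and the picture viewer there is one more tool, called after "Emit:" as name(argument=value, ...) on one line, values as JSON. play_rows: Moves the arm, as the interface text tells. Its arguments: {"type":"object","properties":{"commands":{"type":"array","items":{"type":"array","items":{"type":"array","items":{"type":"number"}}}},"hand":{"type":"number"},"force":{"type":"number"}},"required":["commands"]}

```bash
mkdir -p pics; ls; cat > h.py <<'E'
import numpy as np, cv2
from workcell import arm
def cap(n,f=None):
    c=arm.capture(n)
    if f: cv2.imwrite('pics/'+f,cv2.cvtColor(c['pixels'],cv2.COLOR_RGB2BGR))
    np.savez('/tmp/%s.npz'%n,**{k:np.array(v) for k,v in c.items()})
    return c
def load(n): 
    d=np.load('/tmp/%s.npz'%n); return {k:d[k] for k in d}
def ray(c,u,v):
    f=c['pixels'].shape[0]/2/np.tan(np.radians(c['fov_y'])/2)
    d=np.array([(u-c['cx'])/f,-(v-c['cy'])/f,-1.]); E=np.array(c['extrinsics'])
    return E[:3,3],E[:3,:3]@d
def onz(c,u,v,z):
    o,d=ray(c,u,v); return o+d*(z-o[2])/d[2]
E
python3 - <<'E'
from h import *
for n in ('scene','top'):
    c=cap(n,n+'0.png'); print({k:(v if k!='pixels' else 0) for k,v in c.items()})
s=arm.read_state(); print(s)
E
```

```text
pics
{'pixels': 0, 'fov_y': 47.94431621539954, 'cx': 284.36128823268933, 'cy': 210.109489547854, 'extrinsics': array([[-0.3524535 , -0.64399834,  0.67900123,  1.34148028],
       [ 0.93578707, -0.24942735,  0.24917574,  0.26185088],
       [ 0.00889271,  0.72322343,  0.69055687,  0.87108178],
       [ 0.        ,  0.        ,  0.        ,  1.        ]])}
{'pixels': 0, 'fov_y': 50.681918814263106, 'cx': 277.7145064928342, 'cy': 208.53062832539393, 'extrinsics': array([[ 0.02044857,  0.98170931, -0.18928468,  0.31906066],
       [-0.99953278,  0.02437543,  0.0184409 , -0.02912785],
       [ 0.0227175 ,  0.18881915,  0.98174907,  1.44069548],
       [ 0.        ,  0.        ,  0.        ,  1.        ]])}
{'t': 0.1, 'joints': array([ 1.17491014e+00,  2.21185381e-01,  1.52748647e+00,  1.66217479e-05,
        1.39471149e+00, -1.26099708e-01]), 'joint_velocities': array([ 1.69234127e-03, -3.09791246e-03, -2.43767009e-03,  1.11858570e-03,
       -5.74240817e-04, -3.80170613e-05]), 'tau': array([ 1.22540761e-03, -4.95944846e+01, -3.88516009e+01,  7.01585831e-02,
        5.15761238e-02, -3.93256482e-05]), 'tool_pos': array([0.16648738, 0.60217174, 0.40372817]), 'eef_rot': array([ 1.34485919e-01,  9.90915100e-01, -8.62909365e-04, -2.38938009e-04]), 'contact_force': array([ 0.68243712, -0.19939566, -0.03346022]), 'wrist_torque': array([-0.01287931, -0.04347124, -0.03076091]), 'gripper_force': 0.0, 'opening': 1.001660276445283}
```

View pics/top0.png

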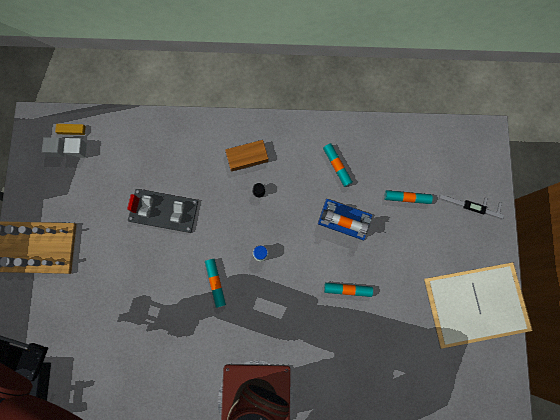

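View pics/scene0.png

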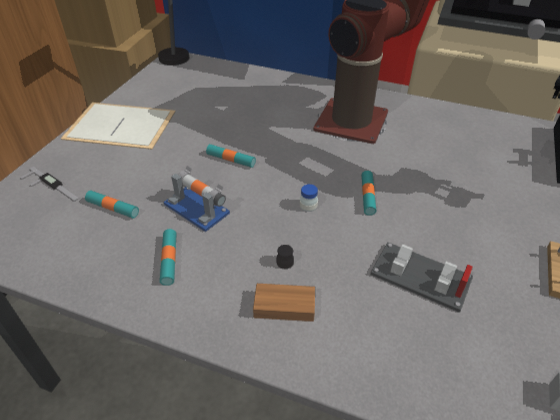

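Top view: silver tube with an orange band in the blue stand at (345,221). The turquoise look-alikes are at (338,165), (410,197), (350,290) and (215,283). The fixture is at (164,210) with its red stop at (133,202), the loupe at (259,190), the jar at (260,254) and the case at (247,155). Only the one at (345,221) is silver and held in clips, so it fits the description. I'll confirm that with an enlarged crop.

```bash
python3 - <<'E'
from h import *
t=load('top');a=t['pixels'][..., ::-1]; s=load('scene')['pixels'][...,::-1]
A=cv2.resize(a[185:255,300:390],None,fx=4.4,fy=4.4,interpolation=cv2.INTER_CUBIC)
B=cv2.resize(a[180:245,115:215],(396,257),interpolation=cv2.INTER_CUBIC)
C=cv2.resize(s[160:235,155:245],None,fx=4.0,fy=4.0,interpolation=cv2.INTER_CUBIC)
D=cv2.resize(s[230:310,365:485],(396,264),interpolation=cv2.INTER_CUBIC)
im=np.zeros((600,800,3),np.uint8)
for p,x,y in((A,0,0),(B,400,0),(C,0,310),(D,400,310)):
    p=p[:600-y,:800-x]; im[y:y+p.shape[0],x:x+p.shape[1]]=p
cv2.imwrite('pics/crop1.png',im)
hsv=cv2.cvtColor(np.ascontiguousarray(a),cv2.COLOR_BGR2HSV)
def blobs(lo,hi,z,name,mn=20,img=hsv,c=t):
    m=cv2.inRange(img,lo,hi); n,l,st,ce=cv2.connectedComponentsWithStats(m)
    for i in range(1,n):
        if st[i,4]>mn:
            P=np.argwhere(l==i)[:,::-1].astype(np.float32); r=cv2.minAreaRect(P)
            print(name,ce[i].round(1),st[i,4],'xy',onz(c,*ce[i],z).round(4)[:2],[onz(c,*q,z).round(3)[:2].tolist() for q in cv2.boxPoints(r)])
blobs((5,170,120),(16,255,255),.075,'orange')
blobs((108,150,60),(125,255,255),.012,'blue',100)
blobs((0,180,80),(4,255,255),.07,'red',20)
E
```

```text
orange [246.1 153.8] 709 xy [0.7587 0.0503] [[0.772, 0.118], [0.808, -0.001], [0.745, -0.018], [0.71, 0.1]]
orange [336.9 164.1] 105 xy [ 0.7322 -0.2416] [[0.743, -0.221], [0.757, -0.247], [0.723, -0.263], [0.709, -0.237]]
orange [409.  196.9] 107 xy [ 0.6305 -0.4709] [[0.646, -0.452], [0.647, -0.491], [0.617, -0.489], [0.617, -0.451]]
orange [345.  221.8] 117 xy [ 0.5452 -0.2663] [[0.537, -0.243], [0.565, -0.252], [0.553, -0.289], [0.526, -0.28]]
orange [214.2 282.4] 113 xy [0.3497 0.1331] [[0.364, 0.152], [0.371, 0.126], [0.336, 0.115], [0.328, 0.14]]
orange [348.3 289.6] 116 xy [ 0.3366 -0.2747] [[0.35, -0.255], [0.351, -0.292], [0.324, -0.292], [0.323, -0.255]]
blue [349.2 211.1] 260 xy [ 0.5919 -0.2912] [[0.594, -0.22], [0.628, -0.232], [0.583, -0.365], [0.549, -0.353]]
blue [341.5 229.4] 195 xy [ 0.5304 -0.2655] [[0.548, -0.188], [0.566, -0.194], [0.516, -0.343], [0.498, -0.337]]
blue [259.9 252.2] 146 xy [ 0.4502 -0.0016] [[0.45, 0.027], [0.48, -0.001], [0.451, -0.031], [0.422, -0.003]]
red [130.5 201.8] 51 xy [0.5932 0.4068] [[0.569, 0.415], [0.619, 0.407], [0.617, 0.398], [0.567, 0.406]]
```

View pics/crop1.png

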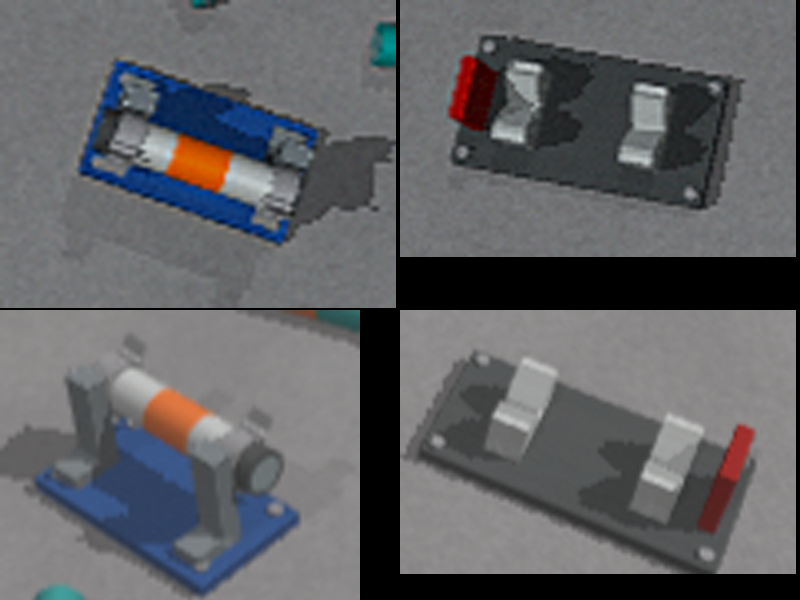

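The crop confirms the silver tube with the orange band, clipped in the blue stand. Its posts are on the far side and its open front faces the robot. Next I'll work out the fixture pose and the first move, which takes the wrist camera over the fixture.

```bash
cat >> h.py <<'E'
def go(p,ang):
    """shift/turn from the present pose to p, tool y at world angle ang (deg); turn first, then shift in turned axes"""
    from scipy.spatial.transform import Rotation as R
    s=arm.read_state(); M=R.from_quat(s['eef_rot']).as_matrix()
    a0=np.degrees(np.arctan2(M[1,1],M[0,1])); turn=np.radians(a0-ang)
    a=np.radians(ang); y=np.array([np.cos(a),np.sin(a),0]); x=np.array([-y[1],y[0],0]); d=np.array(p)-s['tool_pos']
    print('t',s['t'].__round__(2),'yaw',a0.round(2),'turn',turn.round(4),'shift',(d@x).round(4),(d@y).round(4),(-d[2]).round(4),'z tilt',M[:,2].round(4))
E
python3 - <<'E'
from h import *
t=load('top')
q=[(135.2,189.6),(200.4,199.2),(193.8,232),(128.1,221.7)]
P=np.array([onz(t,u,v,.012)[:2] for u,v in q]); print(P.round(3),P.mean(0))
print([np.linalg.norm(P[i]-P[i-1]).round(3) for i in range(4)])
y=P[0]-P[1]+P[3]-P[2]; print('groove ang',np.degrees(np.arctan2(y[1],y[0])))
g=np.degrees(np.arctan2(y[1],y[0])); c=P.mean(0)
go([c[0]-.03,c[1],.42],g-90)
E
```

```text
[[0.646 0.413]
 [0.619 0.198]
 [0.51  0.214]
 [0.539 0.428]] [0.57878869 0.31330578]
[np.float64(0.108), np.float64(0.217), np.float64(0.11), np.float64(0.216)]
groove ang 82.637512586887
t 0.1 yaw 74.54 turn 1.4295 shift -0.2375 0.4162 -0.0163 z tilt [-7.0e-04 -1.6e-03 -1.0e+00]
```

Emit:
play_rows(commands=[[[0,0,0,0.143],[0,0,0,0.143],[0,0,0,0.143],[0,0,0,0.143],[0,0,0,0.143],[0,0,0,0.143],[0,0,0,0.143],[0,0,0,0.143]]], hand=0.087)

```text
t: 0.9
tool_pos: [0.1665, 0.6022, 0.4041]
eef_rot: [0.652, 0.758, -0.001, 0.0]
contact_force: [-0.3, 0.3, 0.5]
opening: 1.003
gripper_force: 0.0
```

Emit:
play_rows(commands=[[[0,0,0,0.143],[0,0,0,0.143],[-0.02,0.035,0,0],[-0.02,0.035,0,0],[-0.02,0.035,0,0],[-0.02,0.035,0,0],[-0.02,0.035,0,0],[-0.02,0.035,0,0]]])

```text
t: 1.7
tool_pos: [0.3604, 0.4551, 0.4043]
eef_rot: [0.751, 0.66, -0.0, 0.0]
contact_force: [0.1, 0.4, 0.8]
opening: 1.0
gripper_force: 0.0
```

Emit:
play_rows(commands=[[[-0.02,0.035,0,0],[-0.02,0.035,0,0],[-0.02,0.035,0,0],[-0.02,0.035,0,0],[-0.02,0.035,0,0],[-0.018,0.03,0,0],[0,0,0,0],[0,0,0,0]]])

```text
t: 2.5
tool_pos: [0.5478, 0.3123, 0.4039]
eef_rot: [0.752, 0.659, -0.001, -0.0]
contact_force: [-0.1, 0.6, -0.2]
opening: 1.001
gripper_force: 0.0
```

```bash
python3 - <<'E'
from h import *
c=cap('wrist','w1.png'); np.savez('/tmp/wfix.npz',**{k:np.array(v) for k,v in c.items()})
s=arm.read_state();print(s['t'],s['tool_pos'],c['extrinsics'],c['fov_y'],c['cx'],c['cy'])
E
```

```text
2.55 [0.5471711  0.31306351 0.40410813] [[ 0.99154574  0.12409803  0.03790424  0.55785347]
 [-0.12974202  0.95271954  0.27475896  0.38693487]
 [-0.00201506 -0.27735385  0.96076573  0.38209604]
 [ 0.          0.          0.          1.        ]] 71.5360340474359 283.686219241651 215.11050997794536
```

View pics/w1.png

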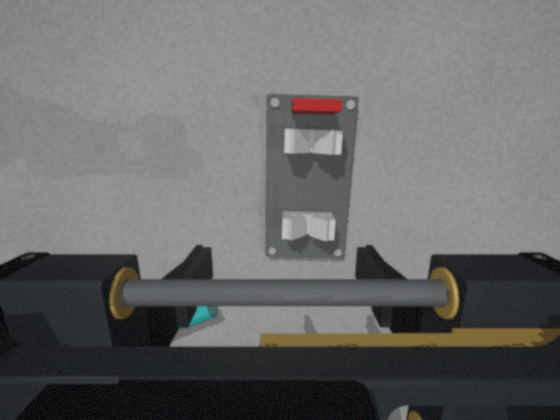

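The fixture is fully in view: plate corners at about (266,95), (357,97), (344,260) and (265,258), with the red stop at (317,105) and the V-blocks at (313,142) and (308,226).

```bash
python3 - <<'E'
from h import *
d=np.load('/tmp/wfix.npz'); c={k:d[k] for k in d}
hsv=cv2.cvtColor(np.ascontiguousarray(c['pixels']),cv2.COLOR_RGB2HSV)
m=cv2.inRange(hsv,(0,0,0),(180,255,88)); m[:, :240]=0; m[:,380:]=0; m[266:]=0;m[:80]=0
k,_=max([(x,cv2.contourArea(x)) for x in cv2.findContours(m,cv2.RETR_EXTERNAL,cv2.CHAIN_APPROX_NONE)[0]],key=lambda x:x[1])
h=cv2.convexHull(k)
W=np.array([onz(c,*p[0],.012)[:2] for p in h],np.float32)
r=cv2.minAreaRect(W); print(r, cv2.boxPoints(r).round(4).tolist())
m=cv2.inRange(hsv,(0,150,60),(6,255,255))|cv2.inRange(hsv,(174,150,60),(180,255,255)); m[130:]=0
ys,xs=np.nonzero(m); print('red px',xs.min(),xs.max(),ys.min(),ys.max())
W=np.array([onz(c,u,v,.07)[:2] for u,v in zip(xs,ys)],np.float32); r=cv2.minAreaRect(W); print('red',r,cv2.boxPoints(r).round(4).tolist())
# V blocks
m=cv2.inRange(hsv,(0,0,150),(180,60,255)); m[:,:270]=0;m[:,350:]=0;m[250:]=0;m[:115]=0
for k in cv2.findContours(m,cv2.RETR_EXTERNAL,cv2.CHAIN_APPROX_NONE)[0]:
    if cv2.contourArea(k)>200:
        W=np.array([onz(c,*p[0],.045)[:2] for p in k],np.float32); r=cv2.minAreaRect(W);print('V',r, cv2.boundingRect(k))
E
```

```text
((0.5968284606933594, 0.33960428833961487), (0.07414843142032623, 0.04722541570663452), 7.982919692993164) [[0.5568000078201294, 0.3578000068664551], [0.5633999705314636, 0.3111000061035156], [0.6367999911308289, 0.321399986743927], [0.630299985408783, 0.36809998750686646]]
red px 292 341 99 113
red ((0.5930289030075073, 0.40660372376441956), (0.013222300447523594, 0.049220066517591476), 82.533935546875) [[0.567799985408783, 0.4032000005245209], [0.616599977016449, 0.3968999981880188], [0.6183000206947327, 0.4099999964237213], [0.5695000290870667, 0.4163999855518341]]
V ((0.5721126794815063, 0.27219128608703613), (0.03203758969902992, 0.06358591467142105), 82.58911895751953) (282, 214, 53, 26)
V ((0.6003968119621277, 0.3695583641529083), (0.024612493813037872, 0.03903823345899582), 78.55657196044922) (306, 131, 36, 24)
V ((0.5701126456260681, 0.3748343586921692), (0.024987004697322845, 0.028105581179261208), 82.55314636230469) (284, 129, 26, 24)
```

```bash
python3 - <<'E'
from h import *
d=np.load('/tmp/wfix.npz'); c={k:d[k] for k in d}
g=cv2.GaussianBlur(cv2.cvtColor(c['pixels'],cv2.COLOR_RGB2GRAY),(1,5),0).astype(float)
print(g[180,255:365:3].astype(int))
gx=np.diff(g,axis=1)
L=[];Rr=[]
for v in range(112,252,2):
    L.append((255+np.argmin(gx[v,255:280])+.5,v)); Rr.append((338+np.argmax(gx[v,338:365])+.5,v))
for n,S in(('L',L),('R',Rr)):
    W=np.array([onz(c,u,v,.012)[:2] for u,v in S],np.float32)
    vx,vy,x,y=cv2.fitLine(W,cv2.DIST_HUBER,0,.001,.001).ravel(); a=np.degrees(np.arctan2(vy,vx))%180
    print(n,a,'x at y=.32:',x+vx/vy*(.32-y))
gy=np.diff(cv2.GaussianBlur(cv2.cvtColor(c['pixels'],cv2.COLOR_RGB2GRAY),(5,1),0).astype(float),axis=0)
for n,lo,hi,f in(('top',85,105,np.argmin),('bot',250,268,np.argmax)):
    W=[onz(c,u,lo+f(gy[lo:hi,u])+.5,.012)[:2] for u in (range(282,290) if n=='top' else range(285,330,2))]
    print(n,np.median(W,axis=0))
E
```

```text
[149 148 138 135  99 100  99  99 101 100 100 100 101 100  98  97  96  99
  98  99  97  97  97  96  97  96  95  87  95  96  95  95 112 150 149 144
 151]
L 80.95083 x at y=.32: 0.5239936
R 80.89912 x at y=.32: 0.6353182
top [0.56474143 0.42883644]
bot [0.56675434 0.21248447]
```

```bash
python3 - <<'E'
from h import *
go([.545,-.266,.37],-18.6)
E
```

```text
t 2.55 yaw -7.42 turn 0.1952 shift -0.5495 0.1826 0.0341 z tilt [-1.5e-03 -1.0e-04 -1.0e+00]
```

Emit:
play_rows(commands=[[[0,0,0,0.098],[0,0,0,0.097],[-0.04,0.013,0,0],[-0.04,0.013,0,0],[-0.04,0.013,0,0],[-0.04,0.013,0,0],[-0.04,0.013,0,0],[-0.04,0.013,0,0]]])

```text
t: 3.35
tool_pos: [0.544, 0.0607, 0.4048]
eef_rot: [0.811, 0.585, 0.0, -0.0]
contact_force: [0.8, 0.6, -0.3]
opening: 0.999
gripper_force: 0.0
```

Emit:
play_rows(commands=[[[-0.04,0.013,0,0],[-0.04,0.013,0,0],[-0.04,0.013,0.01,0],[-0.04,0.013,0.01,0],[-0.04,0.013,0.01,0],[-0.04,0.013,0.004,0],[-0.04,0.013,0,0],[-0.03,0.013,0,0]]])

```text
t: 4.15
tool_pos: [0.5447, -0.2669, 0.3705]
eef_rot: [0.812, 0.584, -0.0, -0.0]
contact_force: [-0.6, 0.2, 0.5]
opening: 1.001
gripper_force: 0.0
```

Emit:
play_rows(commands=[[[0,0,0,0],[0,0,0,0]]])

```text
t: 4.35
tool_pos: [0.545, -0.2655, 0.3705]
eef_rot: [0.812, 0.584, 0.0, -0.001]
contact_force: [0.9, 0.4, -0.3]
opening: 0.999
gripper_force: 0.0
```

```bash
python3 - <<'E'
from h import *
c=cap('wrist','w2.png'); np.savez('/tmp/wtube.npz',**{k:np.array(v) for k,v in c.items()})
hsv=cv2.cvtColor(np.ascontiguousarray(c['pixels']),cv2.COLOR_RGB2HSV)
m=cv2.inRange(hsv,(5,170,120),(16,255,255)); n,l,st,ce=cv2.connectedComponentsWithStats(m)
for i in range(1,n):
    if st[i,4]>150: 
        P=np.argwhere(l==i)[:,::-1]; W=np.array([onz(c,u,v,.066)[:2] for u,v in P],np.float32)
        print(ce[i],st[i],onz(c,*ce[i],.078),cv2.minAreaRect(W))
        # side-edge lines: silhouette per row
        for v in range(st[i,1]+4,st[i,1]+st[i,3]-4,6):
            q=P[P[:,1]==v][:,0]; print(v,q.min(),q.max())
print(arm.read_state()['tool_pos'])
E
```

```text
[458.68755677 125.30426885] [ 433  105   49   45 1101] [ 0.71788306 -0.2384894   0.078     ] ((0.7237263321876526, -0.24087025225162506), (0.03730013221502304, 0.02722584828734398), 28.227378845214844)
109 456 470
115 450 478
121 443 481
127 437 477
133 438 470
139 446 464
145 451 457
[286.4077381  210.71130952] [ 273  192   29   38 1008] [ 0.54822182 -0.26450132  0.078     ] ((0.5476474165916443, -0.26798510551452637), (0.03844816982746124, 0.02786446362733841), 70.90673065185547)
196 273 299
202 273 300
208 273 300
214 273 299
220 273 300
[139.62962963 262.47089947] [125 248  24  30 189] [ 0.38991468 -0.26889257  0.078     ] ((0.3811235725879669, -0.27238932251930237), (0.014268914237618446, 0.03182249888777733), 6.512502193450928)
252 127 139
258 138 141
264 139 145
270 140 146
[ 0.54509885 -0.26483737  0.37048527]
```

View pics/w2.png

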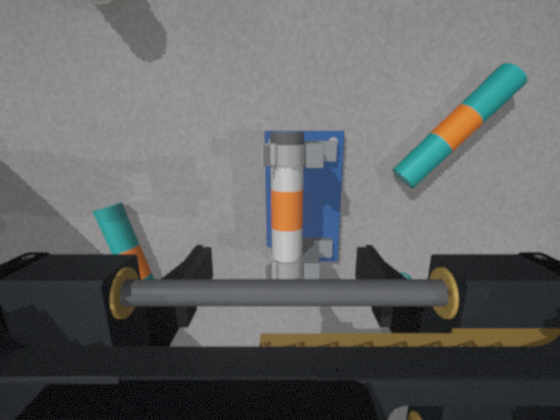

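The tube is right under the tool, with its orange band at (286,211). Its long axis is vertical in the image, so the tool is already aligned. The turquoise tubes at (459,125) and (140,262) are clear of it. Next: descend, then close.

Emit:
play_rows(commands=[[[0,0.002,0.02,0.004],[0,0,0.025,0],[0,0,0.025,0],[0,0,0.025,0],[0,0,0.025,0],[0,0,0.015,0],[0,0,0.01,0],[0,0,0,0]]])

```text
t: 5.2
tool_pos: [0.5466, -0.2659, 0.2246]
eef_rot: [0.813, 0.583, -0.0, -0.001]
contact_force: [0.4, 0.2, -0.3]
opening: 1.003
gripper_force: 0.0
```

Emit:
play_rows(commands=[[[0,0,0,0],[0,0,0,0],[0,0,0,0],[0,0,0,0],[0,0,0,0],[0,0,0,0],[0,0,0,0],[0,0,0,0]]], hand=0.02, force=40)

```text
t: 6.0
tool_pos: [0.5469, -0.267, 0.2257]
eef_rot: [0.813, 0.582, 0.0, 0.0]
contact_force: [0.5, -0.1, -0.5]
opening: 0.361
gripper_force: 40.4
```

Emit:
play_rows(commands=[[[0,-0.003,0,0],[0,-0.003,0,0],[0,-0.003,0,0],[0,-0.003,0,0],[0,-0.003,0,0],[0,-0.003,0,0],[0,-0.003,0,0],[0,-0.003,0,0]]], force=50)

```text
t: 6.8
tool_pos: [0.5234, -0.2589, 0.2253]
eef_rot: [0.813, 0.582, -0.0, -0.001]
contact_force: [-0.2, 0.2, -2.5]
opening: 0.354
gripper_force: 50.0
```

Emit:
play_rows(commands=[[[0,-0.005,0,0],[0,-0.006,0,0],[0,-0.007,0,0],[0,-0.008,0,0],[0,-0.008,0,0],[0,-0.008,0,0],[0,-0.004,0,0],[0,0,0,0]]])

```text
t: 7.6
tool_pos: [0.48, -0.2442, 0.2257]
eef_rot: [0.813, 0.582, -0.0, -0.0]
contact_force: [-0.3, 0.2, -2.9]
opening: 0.359
gripper_force: 50.0
```

```bash
python3 - <<'E'
from h import *
c=cap('wrist','w3.png')
E
```

```text
(no output)
```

View pics/w3.png

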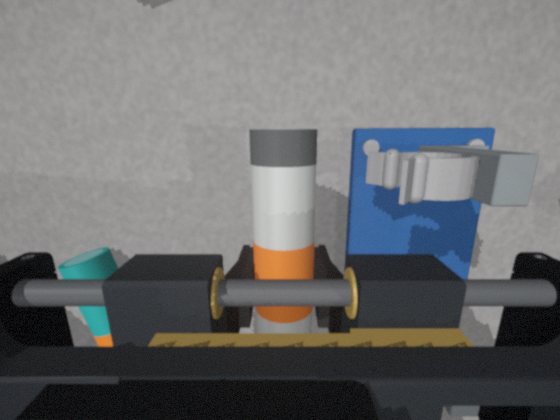

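The tube is out of the clips and held upright and level: band centre at (285,281), near end at (283,130), clip clear at right.

Emit:
play_rows(commands=[[[0,-0.01,-0.01,0],[0,0,-0.02,0],[0,0,-0.02,0],[0,0,-0.02,0],[0,0,-0.02,0],[0,0,-0.02,0],[0,0,-0.01,0],[0,0,0,0]]])

```text
t: 8.45
tool_pos: [0.4718, -0.2416, 0.3475]
eef_rot: [0.813, 0.582, 0.001, 0.002]
contact_force: [0.4, -0.3, -2.1]
opening: 0.357
gripper_force: 50.0
```

```bash
python3 - <<'E'
from h import *
c=load('wrist'); p=onz(c,284,129,.076); q=onz(c,285,243,.078); T=np.array([.48,-.2442]); a=np.radians(71.3);x=np.array([np.cos(a),np.sin(a)])
print('end',(p[:2]-T)@x,'band edge',(q[:2]-T)@x)
go([.5782,.3107,.345],-9.0)
E
```

```text
end 0.07616732779658718 band edge 0.025605403074815996
t 8.45 yaw -18.79 turn -0.1708 shift 0.5622 0.0187 0.0025 z tilt [ 0.0031 -0.0022 -1.    ]
```

Emit:
play_rows(commands=[[[0.01,0,0,-0.06],[0.02,0,0,-0.06],[0.03,0,0,-0.051],[0.035,0.001,0,0],[0.035,0.001,0,0],[0.035,0.001,0,0],[0.035,0.001,0,0],[0.035,0.001,0,0]]])

```text
t: 9.25
tool_pos: [0.5178, -0.0096, 0.3442]
eef_rot: [0.76, 0.649, -0.001, -0.001]
contact_force: [0.4, 0.4, -2.2]
opening: 0.354
gripper_force: 50.0
```

Emit:
play_rows(commands=[[[0.035,0.002,0,0],[0.035,0.002,0,0],[0.035,0.002,0,0],[0.035,0.002,0,0],[0.035,0.002,0,0],[0.035,0.002,0,0],[0.035,0.002,0,0],[0.035,0.002,0,0]]])

```text
t: 10.05
tool_pos: [0.5775, 0.2644, 0.3437]
eef_rot: [0.76, 0.65, -0.001, -0.0]
contact_force: [-0.0, 0.0, -2.3]
opening: 0.355
gripper_force: 50.0
```

Emit:
play_rows(commands=[[[0.02,0,0,0],[0.01,0,0,0],[0,0,0,0],[0,0,0,0]]])

```text
t: 10.45
tool_pos: [0.5822, 0.2919, 0.3448]
eef_rot: [0.76, 0.649, -0.001, -0.0]
contact_force: [-0.1, -0.2, -2.8]
opening: 0.357
gripper_force: 50.0
```

```bash
python3 - <<'E'
from h import *
go([.5782,.3107,.236],-9.0)
E
```

```text
t 10.45 yaw -9.0 turn -0.0 shift 0.018 -0.0069 0.1088 z tilt [-0.0014 -0.0012 -1.    ]
```

Emit:
play_rows(commands=[[[0.008,-0.004,0.01,0],[0.008,-0.003,0.02,0],[0,0,0.02,0],[0,0,0.02,0],[0,0,0.02,0],[0,0,0.015,0],[0,0,0.003,0],[0,0,0,0]]])

```text
t: 11.25
tool_pos: [0.5778, 0.3092, 0.2371]
eef_rot: [0.761, 0.649, -0.001, -0.0]
contact_force: [-0.5, -0.1, -1.5]
opening: 0.356
gripper_force: 50.0
```

```bash
python3 - <<'E'
from h import *
c=cap('wrist'); a=c['pixels'][...,::-1]; cap('top'); b=load('top')['pixels'][...,::-1]
s=cap('scene')['pixels'][...,::-1]
im=np.zeros((600,800,3),np.uint8); im[:420,:400]=a[:, 90:490]
im[:375,400:]=cv2.resize(s[210:310,360:480],(400,333),interpolation=cv2.INTER_CUBIC)[:375].copy() if 0 else cv2.copyMakeBorder(cv2.resize(s[210:310,360:480],(400,333)),0,42,0,0,cv2.BORDER_CONSTANT)
cv2.imwrite('pics/w4.png',im)
go([.5782,.3107,.216],-9.0)
E
```

```text
t 11.4 yaw -9.01 turn -0.0001 shift 0.0009 -0.0006 0.0232 z tilt [ 2.2e-03  9.0e-04 -1.0e+00]
```

View pics/w4.png

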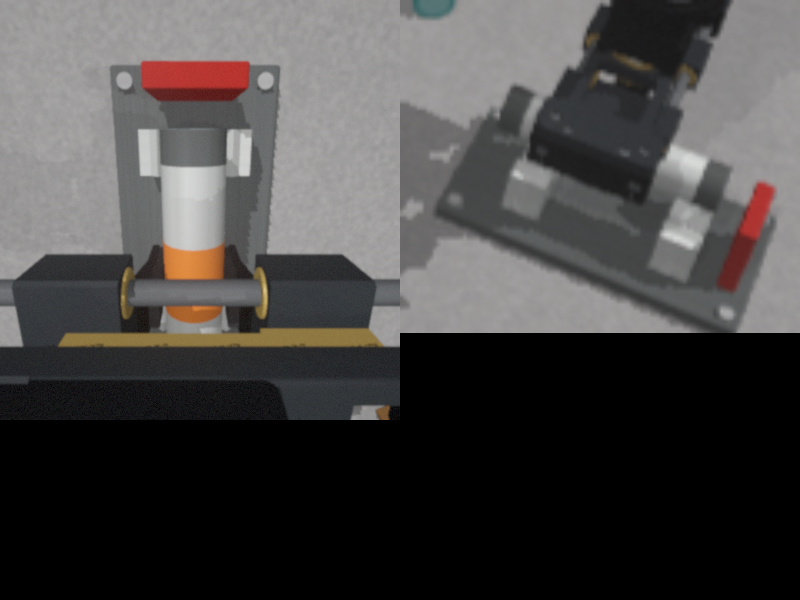

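Tube and groove line up within about 1 mm: tube at column 193, blocks centred on 194, stop on 195. The near end is short of the stop. Lowering gently.

Emit:
play_rows(commands=[[[0,0,0.004,0],[0,0,0.004,0],[0,0,0.003,0],[0,0,0.003,0],[0,0,0.002,0],[0,0,0.001,0],[0,0,0.001,0],[0,0,0,0]]], force=25)

```text
t: 12.2
tool_pos: [0.578, 0.3095, 0.2196]
eef_rot: [0.76, 0.649, -0.0, -0.0]
contact_force: [-0.2, -0.6, -2.1]
opening: 0.363
gripper_force: 25.0
```

Emit:
play_rows(commands=[[[0,0,0.0005,0],[0,0,0,0],[0,0,0.0005,0],[0,0,0,0]]])

```text
t: 12.6
tool_pos: [0.578, 0.3095, 0.2187]
eef_rot: [0.76, 0.649, -0.0, -0.0]
contact_force: [-0.4, 0.7, -3.1]
opening: 0.362
gripper_force: 25.0
```

Emit:
play_rows(commands=[[[0,0,0.0005,0],[0,0,0.0005,0],[0,0,0.0005,0],[0,0,0.0005,0],[0,0,0,0],[0,0,0,0]]])

```text
t: 13.2
tool_pos: [0.578, 0.3095, 0.2167]
eef_rot: [0.76, 0.649, 0.0, -0.0]
contact_force: [-0.4, -0.2, -3.3]
opening: 0.36
gripper_force: 25.0
```

Emit:
play_rows(commands=[[[0,0,0.0005,0],[0,0,0,0],[0,0,0.0005,0],[0,0,0,0],[0,0,0,0]]])

```text
t: 13.7
tool_pos: [0.5781, 0.3096, 0.216]
eef_rot: [0.76, 0.649, 0.0, 0.0]
contact_force: [0.3, -0.8, -2.4]
opening: 0.361
gripper_force: 25.0
```

Emit:
play_rows(commands=[[[0,0,0.0005,0],[0,0,0,0],[0,0,0,0]]])

```text
t: 14.0
tool_pos: [0.5781, 0.3096, 0.2158]
eef_rot: [0.76, 0.649, 0.0, 0.0]
contact_force: [-1.8, -1.9, 2.7]
opening: 0.361
gripper_force: 25.0
```

Emit:
play_rows(commands=[[[0,0,0.0005,0],[0,0,0,0],[0,0,0,0]]])

```text
t: 14.3
tool_pos: [0.5782, 0.3096, 0.2158]
eef_rot: [0.76, 0.649, 0.0, 0.0]
contact_force: [-2.6, -2.3, 6.3]
opening: 0.357
gripper_force: 25.0
```

Emit:
play_rows(commands=[[[0,0,0.0004,0],[0,0,0,0],[0,0,0,0]]])

```text
t: 14.6
tool_pos: [0.5782, 0.3096, 0.2157]
eef_rot: [0.76, 0.649, 0.0, 0.0]
contact_force: [-4.8, -1.7, 8.7]
opening: 0.363
gripper_force: 25.0
```

Emit:
play_rows(commands=[[[0,-0.0004,-0.0005,0],[0,0,0,0],[0,0,0,0]]], force=12)

```text
t: 14.9
tool_pos: [0.578, 0.3097, 0.2157]
eef_rot: [0.76, 0.65, 0.001, 0.0]
contact_force: [-1.6, -0.9, 7.1]
opening: 0.365
gripper_force: 12.0
```

Emit:
play_rows(commands=[[[0.001,0,0,0],[0.0015,0,0,0],[0.0015,0,0,0],[0.0015,0,0,0],[0.0015,0,0,0],[0.001,0,0,0],[0,0,0,0]]])

```text
t: 15.6
tool_pos: [0.5792, 0.3163, 0.2156]
eef_rot: [0.76, 0.649, -0.001, 0.001]
contact_force: [-2.8, -8.1, 9.0]
opening: 0.367
gripper_force: 12.0
```

Emit:
play_rows(commands=[[[0,0,-0.0005,0],[0,0,0,0],[0,0,0,0]]])

```text
t: 15.9
tool_pos: [0.5792, 0.3166, 0.2157]
eef_rot: [0.76, 0.649, -0.001, 0.001]
contact_force: [-2.9, -5.2, 4.7]
opening: 0.368
gripper_force: 12.0
```

Emit:
play_rows(commands=[[[0.001,0,0,0],[0.001,0,0,0],[0.001,0,0,0],[0,0,0,0],[0,0,0,0]]])

```text
t: 16.4
tool_pos: [0.5796, 0.3196, 0.2156]
eef_rot: [0.76, 0.649, -0.001, 0.001]
contact_force: [-0.4, -5.5, 5.8]
opening: 0.363
gripper_force: 12.0
```

```bash
python3 - <<'E'
from h import *
c=cap('wrist'); a=c['pixels'][...,::-1]
im=cv2.resize(a[40:340,150:410],None,fx=2,fy=2,interpolation=cv2.INTER_CUBIC)
cv2.imwrite('pics/w5.png',im)
E
```

```text
(no output)
```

View pics/w5.png

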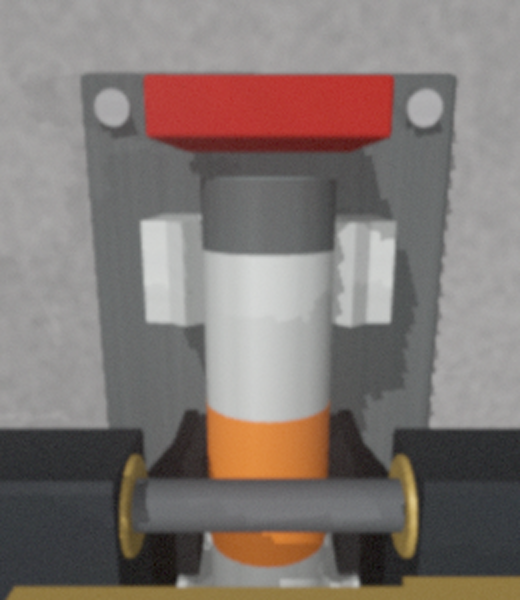

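The tube rides in the grooves, with its end at (268,178) still several mm short of the stop, whose lower visible edge is at row 150. Continuing the slide.

Emit:
play_rows(commands=[[[0.001,0,-0.0002,0],[0.001,0,0,0],[0.001,0,0,0],[0.001,0,0,0],[0,0,0,0],[0,0,0,0]]])

```text
t: 17.05
tool_pos: [0.5803, 0.3238, 0.2156]
eef_rot: [0.76, 0.649, -0.0, 0.001]
contact_force: [-0.2, -4.9, 3.7]
opening: 0.362
gripper_force: 12.0
```

Emit:
play_rows(commands=[[[0.001,0,0,0],[0.001,0,0,0],[0,0,0,0],[0,0,0,0]]])

```text
t: 17.45
tool_pos: [0.5806, 0.3259, 0.2156]
eef_rot: [0.76, 0.649, -0.0, 0.001]
contact_force: [0.2, -6.1, 3.2]
opening: 0.361
gripper_force: 12.0
```

Emit:
play_rows(commands=[[[0.001,0,0,0],[0.001,0,0,0],[0,0,0,0],[0,0,0,0]]])

```text
t: 17.85
tool_pos: [0.5809, 0.3274, 0.2156]
eef_rot: [0.76, 0.649, -0.001, 0.001]
contact_force: [-0.5, -7.7, 5.2]
opening: 0.36
gripper_force: 12.0
```

Emit:
play_rows(commands=[[[0.001,0,-0.0002,0],[0,0,0,0],[0,0,0,0]]])

```text
t: 18.15
tool_pos: [0.581, 0.3277, 0.2156]
eef_rot: [0.76, 0.649, -0.001, 0.001]
contact_force: [-1.0, -10.9, 6.3]
opening: 0.362
gripper_force: 12.0
```

Emit:
play_rows(commands=[[[0.001,0,0,0],[0,0,0,0],[0,0,0,0]]])

```text
t: 18.45
tool_pos: [0.5811, 0.3281, 0.2156]
eef_rot: [0.76, 0.649, -0.002, 0.001]
contact_force: [-2.0, -13.6, 7.0]
opening: 0.364
gripper_force: 12.0
```

```bash
python3 - <<'E'
from h import *
c=cap('wrist'); a=c['pixels'][...,::-1]
im=cv2.resize(a[60:200,210:350],None,fx=2.8,fy=2.8,interpolation=cv2.INTER_CUBIC)
s=cap('scene')['pixels'][...,::-1]
s=cv2.resize(s[230:310,400:480],(392,392),interpolation=cv2.INTER_CUBIC)
cv2.imwrite('pics/w6.png',np.hstack([im,s]))
E
```

```text
(no output)
```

View pics/w6.png

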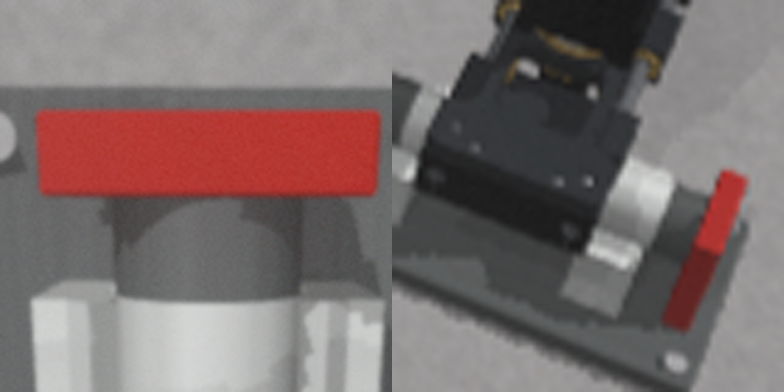

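The tube's end meets the stop: the dark end runs right up to the red plate at (208,195), with no gap in either view, and the axial force rises to 13.6 N. Releasing.

Emit:
play_rows(commands=[[[-0.0005,0,-0.0005,0],[0,0,0,0],[0,0,0,0]]])

```text
t: 18.85
tool_pos: [0.5811, 0.328, 0.2157]
eef_rot: [0.76, 0.649, -0.002, 0.001]
contact_force: [0.7, -11.3, 3.7]
opening: 0.362
gripper_force: 12.0
```

Emit:
play_rows(commands=[[[0,0,0,0],[0,0,0,0],[0,0,0,0],[0,0,0,0],[0,0,0,0],[0,0,0,0],[0,0,0,0]]], hand=0.08)

```text
t: 19.55
tool_pos: [0.5808, 0.33, 0.2162]
eef_rot: [0.76, 0.65, 0.0, -0.0]
contact_force: [-0.3, -0.7, 0.5]
opening: 0.883
gripper_force: 0.0
```

Emit:
play_rows(commands=[[[0,0,-0.005,0],[0,0,-0.01,0],[0,0,-0.02,0],[0,0,-0.025,0],[0,0,-0.03,0],[0,0,-0.03,0],[0,0,-0.03,0],[0,0,0,0]]])

```text
t: 20.35
tool_pos: [0.5822, 0.3305, 0.3737]
eef_rot: [0.76, 0.649, 0.005, 0.002]
contact_force: [0.6, 0.2, 0.9]
opening: 0.917
gripper_force: 0.0
```

```bash
python3 - <<'E'
from h import *
c=cap('wrist'); a=c['pixels'][...,::-1]
im=cv2.resize(a[80:300,200:370],None,fx=2.3,fy=2.3,interpolation=cv2.INTER_CUBIC)
s=cap('scene')['pixels'][...,::-1]
s=cv2.resize(s[230:310,365:485],(400,267),interpolation=cv2.INTER_CUBIC); s=cv2.copyMakeBorder(s,0,im.shape[0]-267,0,0,cv2.BORDER_CONSTANT)
cv2.imwrite('pics/w7.png',np.hstack([im,s])); print(arm.read_state()['t'])
E
```

```text
20.45
```

View pics/w7.png

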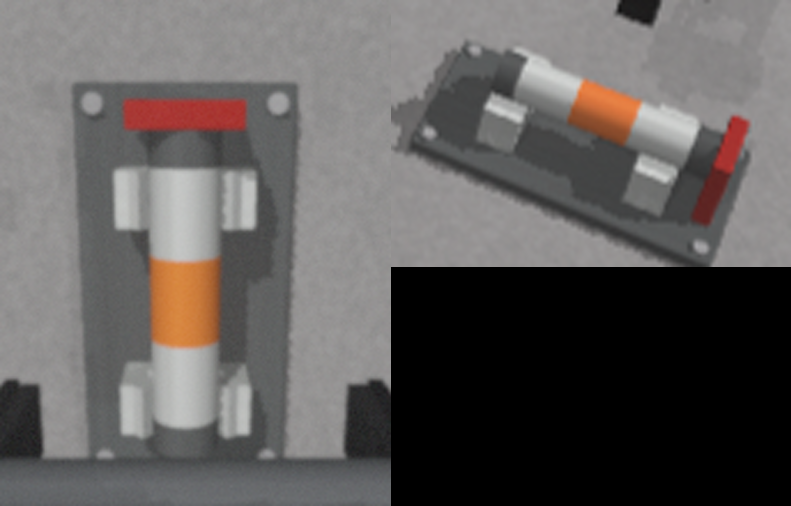

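The tube lies in both V-blocks with its end at the stop, and the gripper is clear. One numeric check of the contact before handing in.

```bash
python3 - <<'E'
from h import *
c=load('wrist'); f=lambda v,z: onz(c,200+185/2.3,80+v/2.3,z)[:2]
r=f(129.5,.07)
print([round(float(np.linalg.norm(r-f(v,.068)))*1000,1) for v in (167,259,347,428)],'expect ~? 55 95 (band edges)')
E
```

```text
[15.1, 53.9, 94.0, 133.6] expect ~? 55 95 (band edges)
```

Band edges are 54 and 94 mm from the stop face, where 55 and 95 mm are expected, so the end is on the stop.

```bash
python3 -c "
from workcell import arm
print(arm.sign_off())"
```

```text
the job is handed in; nothing more can be done
None
```

The lens tube was pulled out of its clips, laid in the V-blocks and slid against the red stop; it lies there on its own with the gripper clear, no move went near the loupe, jar or case, and the job was handed in at about 20.5 s.

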